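# Seat a blank in the scribing jig and hold its spring guide at the mark

## Robot

A 6-joint arm with a two-finger parallel gripper is mounted at the origin on a cart in front of the work surface, level with it; the furniture and walls round the work are solid. World frame = base frame: x ahead of the robot, y to its left, z up, the work surface at z = 0. Lengths are in m, angles in rad, forces in N, time in s.
With the tool pointing down it reaches from about 0.25 to 0.85 m from the base axis. Payload 12.5 kg.
Tool frame: the origin (TCP) lies at the very end of the fingers, on their centre line; the grasp point (between the pads) lies 19 mm behind it (bot.tcp_to_grasp is the distance from the TCP to the grasp point, in m); z points along the fingers, y is the line along which they close (so a half turn about z gives the same grasp; the last joint's range is limited). The gripper opens to 93 mm and grips with 3 to 60 N. Pads are 15 mm wide; open, the fingers measure 128 mm over their backs; the gripper's body (75 mm by 188 mm) begins 65 mm behind the grasp point.
Start: joints at [-1.274, 0.351, 1.652, -0, 1.139, -0.085], TCP at [0.205, -0.51, 0.219] pointing down, gripper open.
Joint ranges: [-2.75, 2.75], [-0.79, 2.1], [0.01, 2.65], [-1.57, 4.71], [0.07, 3.14], [-2.87, 2.87]. Speed limits (rad/s): [2.22, 2.22, 2.79, 3.14, 3.14, 3.14].

## Interface

Orientations are given as a rotation vector (axis times angle).
In Python, from bench import bot gives the robot as it stands.
- The arm moves only by the tool carry_out, never from a script. Its argument "increments" is a list of rows, each a list of 5 numbers: the shift along the tool's x, y, z in mm, then the turn about the tool's z in rad, then the opening, from 0 (shut) to 1 (fully open). In form: [[x, y, z, twist, fingers], ...]. A call has 1 to 20 rows; each row shifts and turns the commanded pose from where the row before left it, along the tool's axes as they then stand; what a row does not reach is not made up. A row lasts 1/12 s, in which the tool goes at most 41.7 mm and 7.16 degrees, less where a joint would pass 70% of its speed; a pose out of reach is approached as far as the arm can. A call is refused whole if a number of a shift passes 41.7 or a number of a turn 0.125, either way. A call with a gripper value outside its range is refused whole. The fingers move at their own pace and stop on an object; "squeeze" is the grip in N (left out, the last holds). Time passes only in rows, so rows that do not move let the fingers close. It gives the time, the measured TCP pose, the force, the opening and the grip force at its end, in the units of the state.
- bot.sense(): the state, without advancing time (a new reading comes with each control period).
- bot.snapshot(name): name is "scene" or "top"; returns the picture (400x640x3 uint8, red, green, blue); there is no depth.
- bot.get_calibration(name): a dict with "fx", "fy", "cx", "cy" (pixels), "extrinsics" (4x4, takes a point from world to camera coordinates). Camera axes: x right, y up, looking along -z (the intrinsics and any distortion apply to the point x, -y, -z); pixel columns grow to the right and rows downward; lengths in m; the calibration is good to about 2 mm. A picture is of the moment at which its call begins. get_calibration takes no time and is no camera call.
- bot.hand_in(): hands the job in; it is judged then, once.
The state is a dict: "time": time; "joint_pos": joint angles; "qd": joint speeds; "effort": joint torques, N m; "position": TCP position; "orientation": TCP orientation; "force": force on the tool from outside, world axes, zero at the start; "moment": the same for the moment, N m; "finger_gap": finger opening in m; "grip_force": force on a finger pad.
Only numpy, scipy, OpenCV 4.12 (cv2) and the standard library are available. Lean on these libraries where they do the work, as an engineer would, in place of code of your own. Each camera call takes 0.05 s, during which the arm holds its last target. There are 200 camera calls.

## Task

Set up the scribing jig for me: lay the shorter of the two aluminium blanks fully down, flat and square, in the jig's pocket and let go of it, then take the guide's upright tab, draw the spring-loaded guide out over the blank until its pointer lines up with the blade of the index clip, and finish while still holding it there so that I can scribe along its edge. The guide springs back if released, so do not let it snap home or jerk it, and leave the longer blank and the loose things around (marker, tweezers, steel nub) where they are.

Things in the scene. Friction and masses are not known exactly. Their poses are not given: they have to be found in the camera images.
- blank: The shorter aluminium blank: a flat block 60 x 44 x 24 mm (x, y, z) with two small screw holes in its top, lying flat on the table. Origin at the centre of its underside, x along its length. About 170 g. It looks the same turned half round and may go in either way.
- long_blank: The longer aluminium blank, 90 x 44 x 24 mm, otherwise alike; it does not fit the pocket and stays where it is. Origin at the centre of its underside, x along its length. The two blanks may lie in each other's places.
- jig: Fixed scribing jig: grey base plate 250 x 180 x 20 mm (x -120 to 130 mm, y -90 to 90 mm) with an open rectangular pocket at the end nearer the robot (-x) and an aluminium guide housing at the far end (x 75 to 130 mm, y -47 to 47 mm, up to z 56 mm). Origin at the base's underside on its centre line; x points from the pocket to the housing, z up.
- pocket (a point): Centre of the pocket's floor, 55 mm to -x of the jig's origin, 8 mm above the table (dark liner). Pocket 64 mm along the jig's x, 48 mm along its y, 12 mm deep, with a 3 mm chamfer round the mouth (2 mm play each side of the short blank); rim 20 mm above the table. A seated blank has its underside on the floor and stands 12 mm proud of the rim.
- guide: Sliding steel guide: 6 mm plate, underside 36 mm above the table (4 mm over a seated blank); 46 mm wide tongue back through the housing, front crossbar 22 (x) x 150 (y) mm. Slides up to 75 mm to the jig's -x; spring pulls it home, 6 N at home plus 1.5 N per 10 mm. Origin: middle of the crossbar's front edge, at table height, axes as the jig's; at home x = -5 mm in the jig's frame.
- tab_top (a point): Top centre of the guide's upright black thumb tab, 84 mm above the table: 10 mm thick (jig x), 36 mm wide (jig y), standing 42 mm above the crossbar, 15 mm behind the guide's front edge. Pinch it from above, front and back, fingers closing along the jig's x; at home 60 mm is free behind it before the housing; the steel below it is at z 42 mm.
- pointer (a point): Lower end of the guide's pointer, a 3 mm thick steel leg hanging from the crossbar's -y end down to 24 mm above the table, 10 mm behind the guide's front edge and 72 mm to the -y side of its centre line. It moves with the guide.
- mark (a point): Inner end of the index clip's blade, 24 mm above the table. The clip is dark steel, 12 x 12 mm and 12 mm high, with a 2 mm thick upright blade across the jig's x, fixed on the base along its -y edge; this point is 4 mm to the -y side of the pointer's centre. Axes as the jig's. Pointer and blade line up at equal x in the jig's frame, 32 to 58 mm of pull from home.
- marker_pen: A loose marker pen, 136 mm long, leave alone. Origin at its middle, underside.
- tweezers: Loose steel tweezers, 122 mm long, leave alone. Origin at their middle, underside.
- nub: A loose machined steel nub, 23 mm across and 15 mm high, leave alone. Origin at the centre of its underside.
Mind the look-alikes: they are no part of the job. What is shaped like the blank but red is not meant.

How it is judged:
On the way, in this order (a step that is already met when the one before it is completed fails the run):
1. the short blank is seated flat in the pocket and released, the guide still home (z of blank in the frame of pocket below 0.002 m and horizontal distance between blank and pocket below 0.005 m and angle between blank's own z axis and vertical below 0.04 rad and angle between the x axis of blank and the x axis of jig, either way round below 0.1 rad and contact force between blank and the fingers below 0.2 N and x of guide in the frame of jig above -0.015 m), for 0.2 s.
2. the guide's pointer is at the mark, held by the fingers (x of pointer in the frame of mark between -0.004 and 0.004 m and contact force between guide and the fingers above 3 N), for 0.2 s.
At the end, for the whole second after the job is handed in: The fingers still hold the guide (more than 3 N) at rest with its pointer within 4 mm of the index clip's blade along the jig, and the short blank lies untouched in the pocket: underside within 2 mm of the floor, within 5 mm of the centre, level within 0.04 rad, and clear of the guide (all of step 2 and linear speed of guide below 0.01 m/s and contact force between guide and blank below 0.5 N and contact force between blank and the arm below 0.2 N and contact force between blank and the fingers below 0.2 N and z of blank in the frame of pocket below 0.002 m and horizontal distance between blank and pocket below 0.005 m and angle between blank's own z axis and vertical below 0.04 rad and angle between the x axis of blank and the x axis of jig, either way round below 0.1 rad); the arm keeps its last pose, push and grip.
It fails at once if the guide snaps or is jerked (faster than 0.35 m/s) (linear speed of guide above 0.35 m/s).
It fails at once if the longer blank is moved by more than 25 mm (distance of long_blank from where it was at the start of the episode above 0.025 m).
It fails at once if a loose bystander is moved by more than 25 mm (distance of any of marker_pen, tweezers, nub from where it was at the start of the episode above 0.025 m).
It also fails if it takes over 51 s, if anything falls off the work surface, if the arm or the gripper's body presses on something with over 40 N, if the wrist force passes 120 N, or if a joint passes its speed limit or range.

## Working session

There is one attempt and no reset: what is moved stays moved. The work goes in short steps, Python scripts to look and compute and a tool call to move; the robot and the scene stay as the last step left them, time stands still between calls to the robot, and variables do not carry over. Pictures are saved under pics/ and viewed, at most 10 in all, crops included, and the job is handed in when it is done.

Besides the shell and the picture viewer there is one more tool, called after "Call:" as name(argument=value, ...), one argument or row to a line, values as JSON. carry_out: Moves the arm, as the interface text tells. Its arguments: {"type":"object","properties":{"increments":{"type":"array"},"squeeze":{"type":"number"}},"required":["increments"]}

```bash
mkdir -p pics; ls; python3 - <<'E'
from bench import bot
import cv2
for n in("scene","top"):
    im=bot.snapshot(n); cv2.imwrite(f"pics/{n}0.png",im[:,:,::-1])
    print(n,bot.get_calibration(n))
s=bot.sense(); print(s)
E
```

```text
pics
scene {'fx': 430.52443107851605, 'fy': 430.52443107851605, 'cx': 313.75942078687234, 'cy': 195.00043921305408, 'extrinsics': array([[ 0.65488055, -0.75561594, -0.01326699, -0.36456141],
       [ 0.38536087,  0.31878197,  0.86595326, -0.25800021],
       [-0.65009882, -0.57220853,  0.49994893, -1.08108594],
       [ 0.        ,  0.        ,  0.        ,  1.        ]])}
top {'fx': 421.8907829039252, 'fy': 421.8907829039252, 'cx': 313.27377873427827, 'cy': 197.6326801879959, 'extrinsics': array([[-0.00797101, -0.99996665,  0.0017806 , -0.0422312 ],
       [ 0.97664154, -0.00740269,  0.21474751, -0.52997097],
       [-0.21472717,  0.00345076,  0.97666798, -1.31191572],
       [ 0.        ,  0.        ,  0.        ,  1.        ]])}
{'time': 0.1, 'joint_pos': array([-1.27358634e+00,  3.51203237e-01,  1.65231986e+00, -3.47327864e-06,
        1.13907994e+00, -8.45807068e-02]), 'qd': array([-0.0009838 , -0.00052124, -0.00284663,  0.00083683,  0.00222696,
       -0.00112523]), 'effort': array([ 6.29326769e-04, -4.98029673e+01, -2.85705006e+01,  7.00009335e-02,
        2.38969963e-02, -5.78941012e-05]), 'position': array([ 0.204869  , -0.51011097,  0.21815911]), 'orientation': array([-3.08353829e+00, -5.95891349e-01,  1.73285512e-04]), 'force': array([ 0.47613543,  0.58258998, -0.17912937]), 'moment': array([-0.04826669, -0.00419148, -0.00098193]), 'grip_force': 0.0, 'finger_gap': 0.09301641775626528}
```

View pics/top0.png

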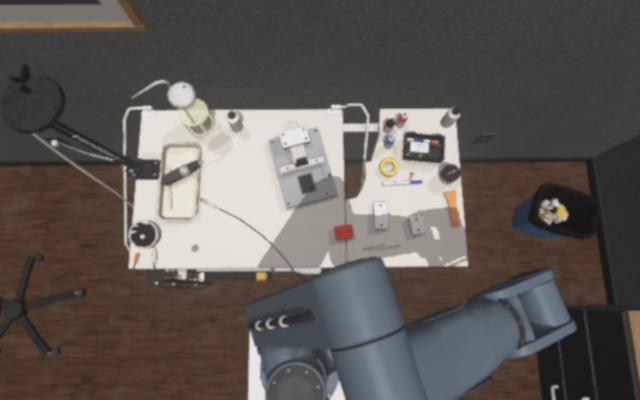

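View pics/scene0.png

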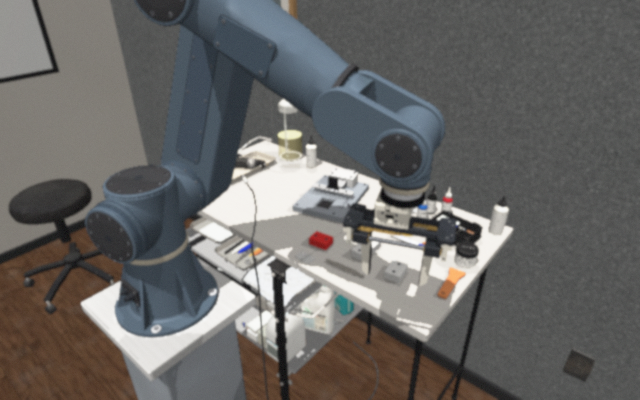

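The top view shows the jig at about (303,165) with its pocket toward the robot. Candidates for the blank are the light block (380,215), about 28 px long; the grey block (417,224), about 20 px long; and the red block (344,232), which is excluded by colour. At about 3.2 mm/px, the short blank should be the one at (417,224). I'll check it in a close crop and measure.

```bash
cat > h.py <<'E'
import numpy as np,cv2
from bench import bot
def ray(n,u,v,z):
    c=bot.get_calibration(n);E=c["extrinsics"];R=E[:3,:3];t=E[:3,3]
    d=R.T@np.array([(u-c["cx"])/c["fx"],-(v-c["cy"])/c["fy"],-1.]);o=-R.T@t
    return o+d*(z-o[2])/d[2]
def proj(n,p):
    c=bot.get_calibration(n);E=c["extrinsics"];q=E[:3,:3]@p+E[:3,3]
    return c["cx"]+c["fx"]*q[0]/-q[2],c["cy"]-c["fy"]*q[1]/-q[2]
def wrect(n,cnt,z):
    P=np.array([ray(n,u,v,z)[:2] for u,v in cnt.reshape(-1,2)],np.float32)
    (c,s,a)=cv2.minAreaRect((P*1000))
    b=cv2.boxPoints((c,s,a)); e=[b[1]-b[0],b[2]-b[1]]; e=max(e,key=np.linalg.norm)
    return np.round(c,1),np.round(s,1),round(float(np.degrees(np.arctan2(e[1],e[0])))%180,1)
def crop(n,im,x0,y0,w,h,k,name):
    cv2.imwrite(name,cv2.resize(im[y0:y0+h,x0:x0+w,::-1],None,fx=k,fy=k,interpolation=cv2.INTER_CUBIC))
E
python3 - <<'E'
from h import *
im=cv2.imread("pics/top0.png")[:,:,::-1]
A=cv2.resize(im[195:245,360:440],None,fx=8,fy=8,interpolation=cv2.INTER_CUBIC)
B=cv2.resize(im[118:215,258:346],None,fx=6,fy=6,interpolation=cv2.INTER_CUBIC)
cv2.imwrite("pics/A.png",A[:,:,::-1]);cv2.imwrite("pics/B.png",B[:,:,::-1])
for p in [(380,215),(417,224),(303,165)]: print(p,ray("top",*p,0.024))
E
```

```text
(380, 215) [ 0.47668969 -0.26611649  0.024     ]
(417, 224) [ 0.44577648 -0.38640141  0.024     ]
(303, 165) [ 0.65038306 -0.01259456  0.024     ]
```

View pics/A.png

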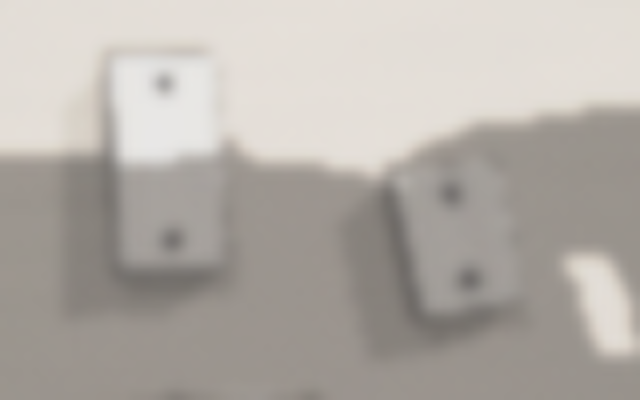

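View pics/B.png

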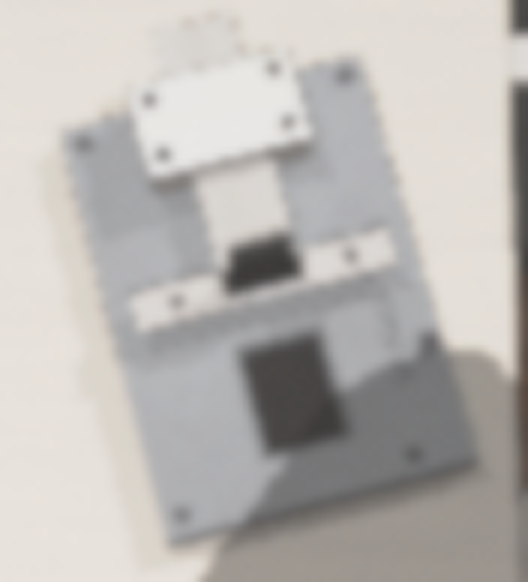

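Crop A shows the short blank (right, screw holes at crop (452,193) and (470,279)) next to the clearly longer one. Crop B shows the jig with its four base screws, the pocket's dark liner at (293,392), the tab at (263,262) and the clip at (430,343).

```bash
python3 - <<'E'
from h import *
A=lambda x,y,z=.024: ray("top",(x+.5)/8-.5+360,(y+.5)/8-.5+195,z)[:2]*1000
B=lambda x,y,z=.02: ray("top",(x+.5)/6-.5+258,(y+.5)/6-.5+118,z)[:2]*1000
ang=lambda d: np.degrees(np.arctan2(d[1],d[0]))
r=lambda v: np.round(v,1)
a,b=A(452,193),A(470,279); print("blank",r((a+b)/2),r(a-b),ang(a-b))
C=[A(*p) for p in [(390,180),(497,152),(520,297),(425,318)]]; print("corners",r(np.mean(C,0)),[r(np.linalg.norm(C[i]-C[i-1])) for i in range(4)],ang(C[0]-C[3]),ang(C[1]-C[2]))
S=[B(*p) for p in [(83,144),(345,75),(414,454),(181,515)]]
print("screws",r(S),r(np.mean(S,0)),[r(np.linalg.norm(S[i]-S[i-1])) for i in range(4)],"ang",ang(S[0]-S[3]),ang(S[1]-S[2]),ang(S[0]-S[1])-90)
E=[B(*p) for p in [(65,130),(357,58),(475,463),(167,543)]]
print("base corners",r(E),r(np.mean(E,0)),[r(np.linalg.norm(E[i]-E[i-1])) for i in range(4)],ang(E[0]-E[3]),ang(E[1]-E[2]))
L=[B(*p) for p in [(240,350),(322,330),(347,434),(266,455)]]
print("mouth z20",r(np.mean(L,0)),[r(np.linalg.norm(L[i]-L[i-1])) for i in range(4)],ang(L[0]-L[3]),ang(L[1]-L[2]))
print("bar screws",r((B(177,301,.042)+B(351,256,.042))/2),ang(B(177,301,.042)-B(351,256,.042))-90)
T=[B(*p,.084) for p in [(232,247),(290,233)]];print("tab back top edge",r(T))
print("clip",B(430,338,.032))
s=bot.sense();R=cv2.Rodrigues(s["orientation"])[0];print(R.round(3))
E
```

```text
blank [ 445.6 -387. ] [35.7  5.2] 8.321386641373588
corners [ 445.4 -385.8] [np.float64(58.3), np.float64(46.3), np.float64(60.5), np.float64(40.2)] 10.959694358896087 5.314722111515253
screws [[736.2  95.8]
 [777.1 -54.7]
 [552.6 -91.1]
 [518.8  38.6]] [646.2  -2.8] [np.float64(224.8), np.float64(155.9), np.float64(227.5), np.float64(134.0)] ang 14.746564718849166 9.227623733759499 15.191691353149167
base corners [[ 744.8  106.2]
 [ 787.5  -61.7]
 [ 547.2 -125. ]
 [ 503.1   46.3]] [645.6  -8.6] [np.float64(249.0), np.float64(173.3), np.float64(248.5), np.float64(176.9)] 13.940109544234723 14.772490042799312
mouth z20 [588.7 -24.2] [np.float64(62.4), np.float64(47.6), np.float64(61.9), np.float64(46.7)] 13.423300817545712 12.646537035056848
bar screws [648.5  -8.3] 14.680217122946942
tab back top edge [[653.5   8. ]
 [661.2 -23.4]]
clip [ 616.19569446 -100.60922173]
[[ 0.928  0.373 -0.   ]
 [ 0.373 -0.928  0.001]
 [ 0.    -0.001 -1.   ]]
```

Call:
carry_out(
  increments=[
    [0,0,0,0.117,0.8],
    [0,0,0,0.117,0.8],
    [21.3,-7.2,8,0,0.8],
    [21.3,-7.2,8,0,0.8],
    [21.3,-7.2,8,0,0.8],
    [21.3,-7.2,8,0,0.8],
    [21.3,-7.2,8,0,0.8],
    [21.3,-7.2,8,0,0.8],
    [21.3,-7.2,8,0,0.8],
    [21.3,-7.2,8,0,0.8],
    [21.3,-7.2,8,0,0.8],
    [21.3,-7.2,8,0,0.8],
    [21.3,-7.2,8,0,0.8],
    [21.3,-7.2,8,0,0.8],
    [0,0,0,0,0.8],
    [0,0,0,0,0.8],
  ],
  squeeze=25,
)

```text
time: 1.43
position: [0.4452, -0.3866, 0.1219]
orientation: [-3.132, -0.235, 0.002]
force: [-0.2, 0.2, -0.6]
finger_gap: 0.0743
grip_force: 0.0
```

```bash
cat >> h.py <<'E'
def rel(tx,ty,tz,deg=None):
    "shift in tool axes (mm) and twist to reach target TCP (mm) and tool-x heading"
    s=bot.sense();R=cv2.Rodrigues(s["orientation"])[0];p=s["position"]*1000
    hd=np.degrees(np.arctan2(R[1,0],R[0,0]))
    print("t",round(s["time"],2),"pos",p.round(1),"heading",hd.round(2),"tilt",R[:,2].round(3),"gap",s["finger_gap"].round(4),"F",s["force"].round(1))
    h=np.radians(hd if deg is None else deg);d=np.array([tx,ty])-p[:2]
    print("after twist",round(-np.radians((deg or hd)-hd),3),"shift",(d@[np.cos(h),np.sin(h)]).round(1),(d@[np.sin(h),-np.cos(h)]).round(1),(p[2]-tz).round(1))
E
python3 - <<'E'
from h import *
rel(445.5,-386.5,14.5,8.5)
im=bot.snapshot("scene");cv2.imwrite("pics/s1.png",cv2.resize(im[180:340,250:480,::-1],None,fx=3.4,fy=3.4,interpolation=cv2.INTER_CUBIC))
E
```

```text
Traceback (most recent call last):
  File "h.py", line 21, in rel
    print("t",round(s["time"],2),"pos",p.round(1),"heading",hd.round(2),"tilt",R[:,2].round(3),"gap",s["finger_gap"].round(4),"F",s["force"].round(1))
                                                                                                     ^^^^^^^^^^^^^^^^^^^^^
AttributeError: 'float' object has no attribute 'round'
```

```bash
sed -i 's/s\["finger_gap"\].round(4)/round(s["finger_gap"],4)/' h.py
python3 - <<'E'
from h import *
rel(445.5,-386.5,14.5,8.5)
im=bot.snapshot("scene");cv2.imwrite("pics/s1.png",cv2.resize(im[180:340,250:480,::-1],None,fx=3.4,fy=3.4,interpolation=cv2.INTER_CUBIC))
E
```

```text
t 1.43 pos [ 445.2 -386.6  121.9] heading 8.57 tilt [-0.001  0.001 -1.   ] gap 0.0743 F [-0.2  0.2 -0.6]
after twist 0.001 shift 0.3 -0.0 107.4
```

View pics/s1.png

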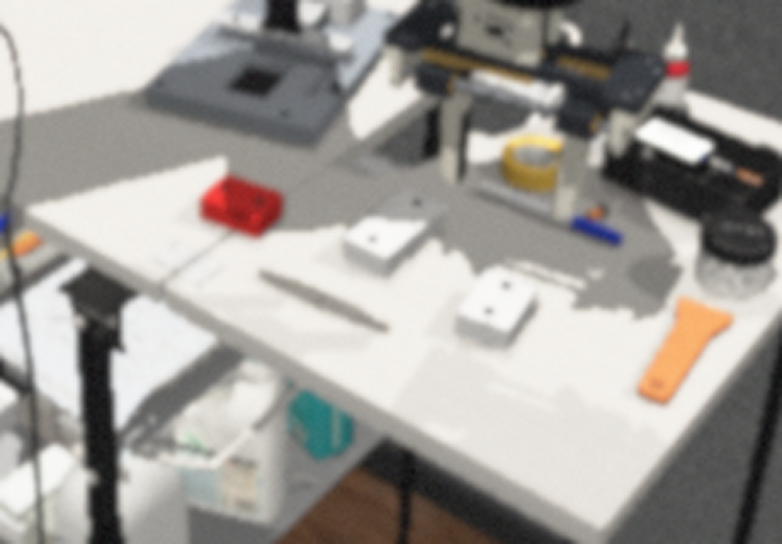

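The scene view shows the short blank at crop (498,298), the longer one at (395,230), tweezers at (325,300) and the gripper above. I'll cross-check the short blank's position from this second view.

```bash
python3 - <<'E'
from h import *
f=lambda x,y:ray("scene",(x+.5)/3.4-.5+250,(y+.5)/3.4-.5+180,.024)*1000
a,b=f(508,286),f(488,310);print(a,b,(a+b)/2,np.degrees(np.arctan2(*(a-b)[1::-1])))
E
```

```text
[ 459.20682018 -385.64310211   24.        ] [ 424.43942959 -389.04327893   24.        ] [ 441.82312489 -387.34319052   24.        ] 5.585642696804976
```

Call:
carry_out(
  increments=[
    [-1,0,15,0,0.8],
    [0,0,15,0,0.8],
    [0,0,15,0,0.8],
    [0,0,15,0,0.8],
    [0,0,15,0,0.8],
    [0,0,12,0,0.8],
    [0,0,10,0,0.8],
    [0,0,7,0,0.8],
    [0,0,3,0,0.8],
    [0,0,0,0,0.8],
    [0,0,0,0,0.3],
    [0,0,0,0,0.3],
    [0,0,0,0,0.3],
    [0,0,0,0,0.3],
    [0,0,0,0,0.3],
    [0,0,0,0,0.3],
    [0,0,0,0,0.3],
  ],
  squeeze=30,
)

```text
time: 2.9
position: [0.4442, -0.3875, 0.0159]
orientation: [3.133, 0.232, 0.0]
force: [-0.2, 0.7, 3.7]
finger_gap: 0.0433
grip_force: 30.0
```

Call:
carry_out(
  increments=[
    [0,0,-3,0,0.3],
    [0,0,-6,0,0.3],
    [0,0,-10,0,0.3],
    [0,0,-15,0,0.3],
    [0,0,-15,0,0.3],
    [0,0,-15,0,0.3],
    [0,0,-12,0,0.3],
    [0,0,-6,0,0.3],
    [0,0,-2,0,0.3],
    [0,0,0,-0.048,0.3],
    [0,0,0,-0.048,0.3],
    [0,0,0,0,0.3],
  ],
)

```text
time: 3.9
position: [0.4438, -0.3872, 0.0991]
orientation: [-3.117, -0.385, 0.001]
force: [-0.6, 0.9, -1.2]
finger_gap: 0.0435
grip_force: 30.0
```

```bash
python3 - <<'E'
from h import *
rel(588,-23.7,100,14)
E
```

```text
t 3.9 pos [ 443.8 -387.2   99.1] heading 14.09 tilt [-0.001  0.001 -1.   ] gap 0.0435 F [-0.6  0.9 -1.2]
after twist 0.002 shift 227.9 -317.8 -0.9
```

Call:
carry_out(
  increments=[
    [6.7,-9.3,0,0,0.3],
    [13.4,-18.7,0,0,0.3],
    [13.4,-18.7,0,0,0.3],
    [13.4,-18.7,0,0,0.3],
    [13.4,-18.7,0,0,0.3],
    [13.4,-18.7,0,0,0.3],
    [13.4,-18.7,0,0,0.3],
    [13.4,-18.7,0,0,0.3],
    [13.4,-18.7,0,0,0.3],
    [13.4,-18.7,0,0,0.3],
    [13.4,-18.7,0,0,0.3],
    [13.4,-18.7,0,0,0.3],
    [13.4,-18.7,0,0,0.3],
    [13.4,-18.7,0,0,0.3],
    [13.4,-18.7,0,0,0.3],
    [13.4,-18.7,0,0,0.3],
    [13.4,-18.7,0,0,0.3],
    [6.7,-9.4,0,0,0.3],
    [0,0,0,0,0.3],
    [0,0,0,0,0.3],
  ],
)

```text
time: 5.57
position: [0.588, -0.0237, 0.0993]
orientation: [3.118, 0.383, -0.001]
force: [0.1, -0.4, -1.3]
finger_gap: 0.0439
grip_force: 30.0
```

```bash
python3 - <<'E'
from h import *
rel(588,-23.7,100,14)
im=bot.snapshot("scene");u,v=map(int,proj("scene",np.array([.6,-.02,.04])));print(u,v)
cv2.imwrite("pics/s2.png",cv2.resize(im[v-60:v+50,u-80:u+70,::-1],None,fx=5,fy=5,interpolation=cv2.INTER_CUBIC))
t=bot.snapshot("top");cv2.imwrite("pics/t2.png",t[:,:,::-1])
E
```

```text
t 5.57 pos [588.  -23.7  99.3] heading 13.99 tilt [-0.001 -0.    -1.   ] gap 0.0439 F [ 0.1 -0.4 -1.3]
after twist -0.0 shift -0.0 0.0 -0.7
326 194
```

View pics/s2.png

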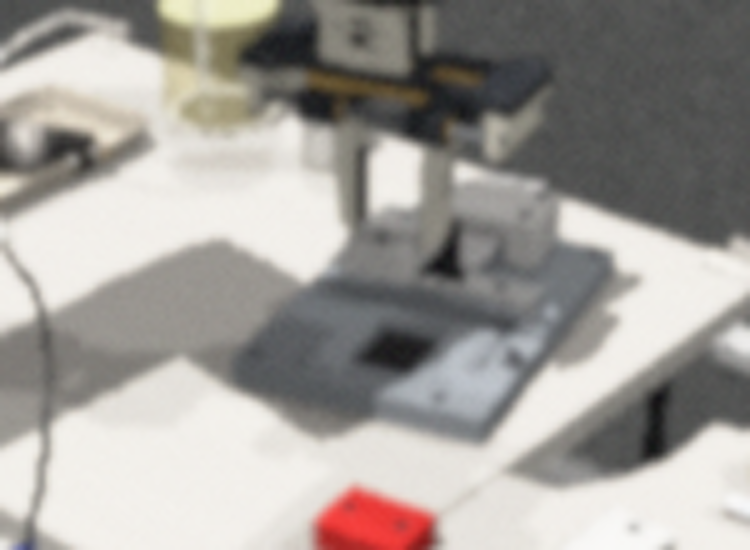

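```bash
python3 - <<'E'
from h import *
c=bot.get_calibration("scene");E=c["extrinsics"];print("cam",(-E[:3,:3].T@E[:3,3]).round(2))
f=lambda x,y,z:ray("scene",(x+.5)/5-.5+246,(y+.5)/5-.5+134,z)[:2]*1000
k=np.radians(14);o=np.array([640.9,-9.8]);X=np.array([np.cos(k),np.sin(k)]);Y=np.array([-X[1],X[0]])
J=lambda p:(np.array([(p-o)@X,(p-o)@Y])).round(1)
for n,p,z in [("R near corner (-120,-90)",(485,432),.02),("L near (-120,90)",(235,372),.02),("R far(130,-90)",(612,259),.02)]:print(n,J(f(*p,z)))
im=bot.snapshot("scene");g=cv2.resize(im[134:244,246:396],None,fx=5,fy=5,interpolation=cv2.INTER_CUBIC).max(2)
r=g[315:390,340:460];m=(r<62).astype(np.uint8)
n,l,s,ce=cv2.connectedComponentsWithStats(m);i=1+np.argmax(s[1:,4]);ct=cv2.findContours((l==i).astype(np.uint8),0,2)[0][0]
q=cv2.boxPoints(cv2.minAreaRect(ct));ap=cv2.approxPolyDP(ct,6,True).reshape(-1,2)+[340,315]
print(s[i])
for p in ap: print(p,"z8",J(f(*p,.008)),"z17",J(f(*p,.017)))
cv2.imwrite("pics/s2b.png",cv2.convertScaleAbs(cv2.resize(im[160:215,300:365,::-1],None,fx=11,fy=10,interpolation=cv2.INTER_CUBIC),alpha=1.6,beta=-60))
E
```

```text
cam [-0.36 -0.81  0.76]
R near corner (-120,-90) [-132.6  -98.2]
L near (-120,90) [-138.2   77.2]
R far(130,-90) [111.8 -89.9]
[  21   16   70   40 1829]
[361 358] z8 [-69.2  19.7] z17 [-82.4  13.1]
[401 370] z8 [-71.4 -11. ] z17 [-84.6 -17.3]
[430 342] z8 [-30.3 -13.2] z17 [-43.9 -19.4]
[387 331] z8 [-29.7  19.5] z17 [-43.4  12.8]
```

View pics/s2b.png

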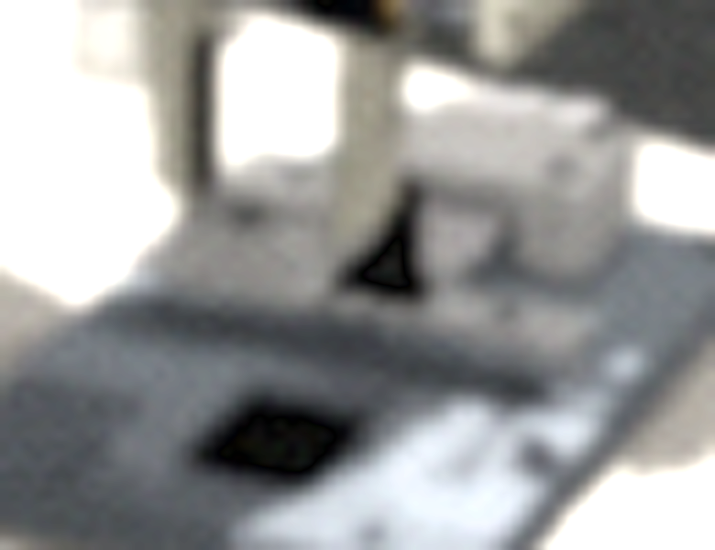

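```bash
python3 - <<'E'
from h import *
u,v=(245+.5)/11-.5+300,(213+.5)/10-.5+160
print("hole px",u,v)
for n,p in dict(near_hole=(588-17.5,-28,.1075),far_hole=(605.5,-19.3,.1075),bar_screwL=(648.5-13.3,-8.3+53,.042)).items(): print(n,proj("scene",np.array(p)*[.001,.001,1]))
P=ray("scene",u,v,.1075)*1000;print(P)
E
```

```text
hole px 321.8181818181818 180.85
near_hole (np.float64(322.7234267488304), np.float64(180.6686609570318))
far_hole (np.float64(327.53867732196454), np.float64(175.98522586657472))
bar_screwL (np.float64(318.66778167987957), np.float64(184.2558885366426))
[567.7061396  -26.55068765 107.5       ]
```

The boosted crop shows the held blank's near hole at (245,213). That puts the blank within about 1 mm of the TCP along x. I'll descend to the mouth, then slowly.

Call:
carry_out(
  increments=[
    [-0.3,0.3,8,0,0.3],
    [0,0,10,0,0.3],
    [0,0,10,0,0.3],
    [0,0,10,0,0.3],
    [0,0,8,0,0.3],
    [0,0,6,0,0.3],
    [0,0,4,0,0.3],
    [0,0,3,0,0.3],
    [0,0,2,0,0.3],
    [0,0,2,0,0.3],
    [0,0,1,0,0.3],
    [0,0,0,0,0.3],
  ],
)

```text
time: 6.72
position: [0.5882, -0.0243, 0.0357]
orientation: [3.118, 0.382, 0.0]
force: [0.4, 0.8, -0.6]
finger_gap: 0.0435
grip_force: 30.0
```

Call:
carry_out(
  increments=[
    [0,0,1,0,0.3],
    [0,0,1,0,0.3],
    [0,0,1,0,0.3],
    [0,0,1,0,0.3],
    [0,0,1,0,0.3],
    [0,0,0,0,0.3],
  ],
)

```text
time: 7.22
position: [0.588, -0.0243, 0.0304]
orientation: [-3.118, -0.382, 0.0]
force: [-0.1, -0.3, -1.8]
finger_gap: 0.0433
grip_force: 30.0
```

Call:
carry_out(
  increments=[
    [0,0,1,0,0.3],
    [0,0,1,0,0.3],
    [0,0,1,0,0.3],
    [0,0,1,0,0.3],
    [0,0,1,0,0.3],
    [0,0,0.7,0,0.3],
    [0,0,0,0,0.3],
  ],
)

```text
time: 7.8
position: [0.5881, -0.0243, 0.0247]
orientation: [-3.118, -0.382, 0.0]
force: [0.2, 0.0, -0.7]
finger_gap: 0.0434
grip_force: 30.0
```

Call:
carry_out(
  increments=[
    [0,0,0.5,0,0.3],
    [0,0,0.5,0,0.3],
    [0,0,0,0,0.3],
  ],
)

```text
time: 8.05
position: [0.5882, -0.0243, 0.0243]
orientation: [3.118, 0.382, 0.0]
force: [-2.0, 1.0, 3.2]
finger_gap: 0.0434
grip_force: 30.0
```

Floor contact at the expected height. Releasing, then rising.

Call:
carry_out(
  increments=[
    [0,0,0,0,0.5],
    [0,0,0,0,0.55],
    [0,0,0,0,0.6],
    [0,0,0,0,0.65],
    [0,0,0,0,0.65],
    [0,0,0,0,0.65],
    [0,0,-4,0,0.65],
    [0,0,-10,0,0.65],
    [0,0,-15,0,0.65],
    [0,0,-20,0,0.65],
    [0,0,-20,0,0.65],
    [0,0,-15,0,0.65],
    [0,0,-6,0,0.65],
    [0,0,0,0,0.65],
  ],
)

```text
time: 9.22
position: [0.589, -0.0244, 0.1159]
orientation: [3.118, 0.382, 0.005]
force: [-0.1, 0.2, 0.6]
finger_gap: 0.0603
grip_force: 0.0
```

```bash
python3 - <<'E'
from h import *
rel(588,-24,114,104)
im=bot.snapshot("scene");cv2.imwrite("pics/s3.png",cv2.resize(im[160:230,290:380,::-1],None,fx=8,fy=8,interpolation=cv2.INTER_CUBIC))
E
```

```text
t 9.22 pos [589.  -24.4 115.9] heading 13.97 tilt [ 0.003 -0.    -1.   ] gap 0.0603 F [-0.1  0.2  0.6]
after twist -1.571 shift 0.6 -0.9 1.9
```

View pics/s3.png

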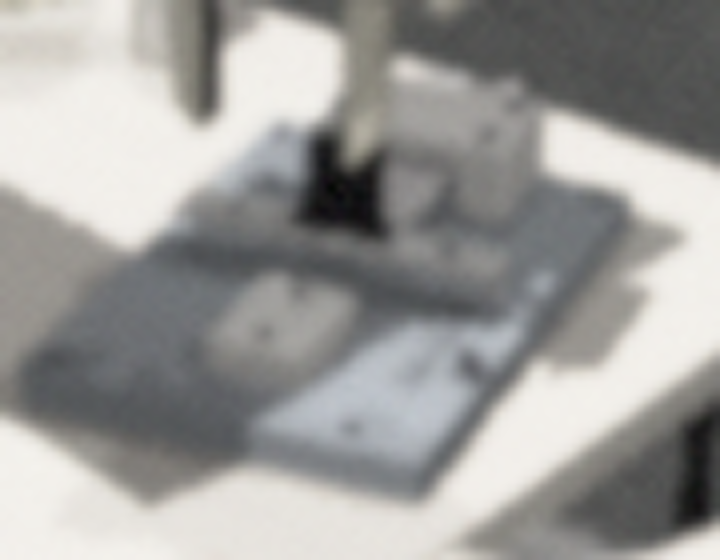

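The blank is seated flat in the pocket, at crop (280,325), with the guide still home. Next I turn the gripper 90° to take the tab.

Call:
carry_out(
  increments=[
    [0,0,0,-0.121,0.6],
    [0,0,0,-0.121,0.6],
    [0,0,0,-0.121,0.6],
    [0,0,0,-0.121,0.6],
    [0,0,0,-0.121,0.6],
    [0,0,0,-0.121,0.6],
    [0,0,0,-0.121,0.6],
    [0,0,0,-0.121,0.6],
    [0,0,0,-0.121,0.6],
    [0,0,0,-0.121,0.6],
    [0,0,0,-0.121,0.6],
    [0,0,0,-0.121,0.6],
    [0,0,0,-0.119,0.6],
    [0,0,0,0,0.6],
  ],
)

```text
time: 10.43
position: [0.5875, -0.0242, 0.1127]
orientation: [-1.927, -2.479, 0.002]
force: [-0.1, 0.9, -0.8]
finger_gap: 0.056
grip_force: 0.0
```

```bash
python3 - <<'E'
from h import *
rel(651,-8.3,50,104)
E
```

```text
t 10.43 pos [587.5 -24.2 112.7] heading 104.3 tilt [-0.002  0.    -1.   ] gap 0.056 F [-0.1  0.9 -0.8]
after twist 0.005 shift 0.1 65.4 62.7
```

Call:
carry_out(
  increments=[
    [0,9,0,0.005,0.6],
    [0,14,0,0,0.6],
    [0,15,0,0,0.6],
    [0,14,0,0,0.6],
    [0,9,0,0,0.6],
    [0,4.4,0,0,0.6],
    [0,0,0,0,0.6],
    [0,0,8,0,0.6],
    [0,0,10,0,0.6],
    [0,0,12,0,0.6],
    [0,0,12,0,0.6],
    [0,0,10,0,0.6],
    [0,0,6,0,0.6],
    [0,0,4,0,0.6],
    [0,0,0,0,0.6],
  ],
)

```text
time: 11.68
position: [0.6513, -0.0088, 0.0509]
orientation: [-1.94, -2.469, 0.001]
force: [0.0, 0.9, 0.3]
finger_gap: 0.0558
grip_force: 0.0
```

Call:
carry_out(
  increments=[
    [0,0,0,0,0.5],
    [0,0,0,0,0.42],
    [0,0,0,0,0.35],
    [0,0,0,0,0.29],
    [0,0,0,0,0.24],
    [0,0,0,0,0.2],
    [0,0,0,0,0.17],
    [0,0,0,0,0.14],
    [0,0,0,0,0.11],
    [0,0,0,0,0.08],
    [0,0,0,0,0.05],
    [0,0,0,0,0.02],
    [0,0,0,0,0.0],
    [0,0,0,0,0.0],
  ],
  squeeze=10,
)

```text
time: 12.85
position: [0.6523, -0.0086, 0.052]
orientation: [1.94, 2.47, 0.002]
force: [4.4, 1.1, -3.1]
finger_gap: 0.0101
grip_force: 10.0
```

Call:
carry_out(
  increments=[
    [0,0,0,0,0.0],
    [0,0,0,0,0.0],
    [0,0,0,0,0.0],
  ],
  squeeze=40,
)

```text
time: 13.1
position: [0.6524, -0.0086, 0.052]
orientation: [1.939, 2.47, 0.002]
force: [5.4, 1.5, -3.5]
finger_gap: 0.01
grip_force: 40.0
```

Call:
carry_out(
  increments=[
    [0,-1,0,0,0],
    [0,-2,0,0,0],
    [0,-3,0,0,0],
    [0,-4,0,0,0],
    [0,-4,0,0,0],
    [0,-4,0,0,0],
    [0,-4,0,0,0],
    [0,-4,0,0,0],
    [0,-4,0,0,0],
    [0,-4,0,0,0],
    [0,-3,0,0,0],
    [0,-2,0,0,0],
    [0,-1,0,0,0],
    [0,0,0,0,0],
    [0,0,0,0,0],
  ],
)

```text
time: 14.35
position: [0.6146, -0.0186, 0.052]
orientation: [1.938, 2.468, 0.003]
force: [12.6, -1.2, -8.7]
finger_gap: 0.0098
grip_force: 40.0
```

```bash
python3 - <<'E'
from h import *
rel(652.4,-8.6,52,104)
t=bot.snapshot("top");im=bot.snapshot("scene");cv2.imwrite("pics/sc4.png",im[:,:,::-1]);cv2.imwrite("pics/t4.png",t[:,:,::-1])
a=cv2.resize(im[175:225,320:370],None,fx=8,fy=8,interpolation=cv2.INTER_CUBIC)
b=cv2.resize(t[150:200,295:345],None,fx=8,fy=8,interpolation=cv2.INTER_CUBIC)
cv2.imwrite("pics/v4.png",np.hstack([a,b])[:,:,::-1])
E
```

```text
t 14.35 pos [614.6 -18.6  52. ] heading 103.72 tilt [ 0.004 -0.001 -1.   ] gap 0.0098 F [12.6 -1.2 -8.7]
after twist -0.005 shift 0.6 39.1 -0.0
```

View pics/v4.png

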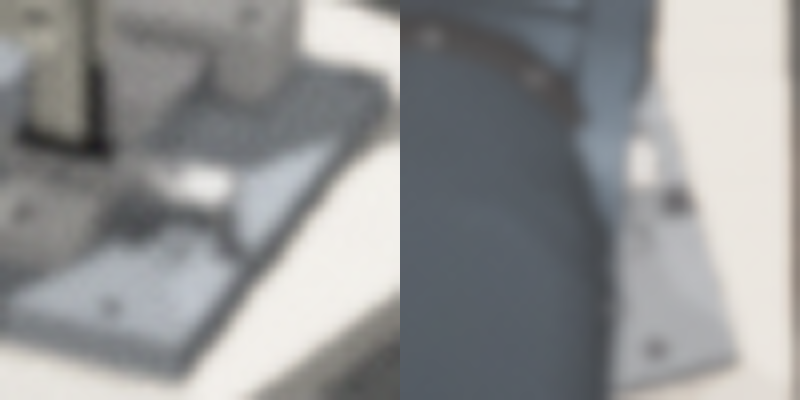

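The guide is now about 39 mm out. In the right panel (top view) the bar end is centred at (645,162) and the clip's dark block at (677,200), so the pointer is still short. I'll measure both from the stored picture.

```bash
python3 - <<'E'
from h import *
k=np.radians(14);o=np.array([641.4,-10.7]);X=np.array([np.cos(k),np.sin(k)]);Y=np.array([-X[1],X[0]])
J=lambda p:(np.array([(p[:2]*1000-o)@X,(p[:2]*1000-o)@Y])).round(1)
t=cv2.imread("pics/t4.png");t0=cv2.imread("pics/top0.png")
def blob(im,name,x0,y0,w,h,cond,z):
    g=cv2.resize(im[y0:y0+h,x0:x0+w],None,fx=8,fy=8,interpolation=cv2.INTER_CUBIC).max(2)
    m=cond(g).astype(np.uint8);n,l,s,c=cv2.connectedComponentsWithStats(m);i=1+np.argmax(s[1:,4])
    u,v=(c[i]+.5)/8-.5+[x0,y0];ct=cv2.findContours((l==i).astype(np.uint8),0,1)[0][0].reshape(-1,2)
    P=np.array([J(ray("top",(a+.5)/8-.5+x0,(b+.5)/8-.5+y0,z)) for a,b in ct])
    print(name,(u.round(2),v.round(2)),s[i],J(ray("top",u,v,z)),"x",P[:,0].min(),P[:,0].max(),"y",P[:,1].min(),P[:,1].max())
for im,n in((t,"t4"),(t0,"t0")):
    x=325; blob(im,n+" clip z32",x,170,9,12,lambda g:g<105,.032)
blob(t,"bar end z42",321,163,10,15,lambda g:g>222,.042)
E
```

```text
Traceback (most recent call last):
ValueError: attempt to get argmax of an empty sequence
```

```bash
cat > m.py <<'E'
from h import *
k=np.radians(14);o=np.array([641.4,-10.7]);X=np.array([np.cos(k),np.sin(k)]);Y=np.array([-X[1],X[0]])
J=lambda p:(np.array([(p[:2]*1000-o)@X,(p[:2]*1000-o)@Y])).round(1)
def blob(im,name,cam,x0,y0,w,h,dark,z):
    g=cv2.resize(im[y0:y0+h,x0:x0+w],None,fx=8,fy=8,interpolation=cv2.INTER_CUBIC).max(2).astype(int)
    if not dark:g=255-g
    th=(g.min()+np.median(g))/2
    m=(g<th).astype(np.uint8);n,l,s,c=cv2.connectedComponentsWithStats(m);i=l[np.unravel_index(g.argmin(),g.shape)]
    u,v=(c[i]+.5)/8-.5+[x0,y0];ct=cv2.findContours((l==i).astype(np.uint8),0,1)[0][0].reshape(-1,2)
    P=np.array([J(ray(cam,(a+.5)/8-.5+x0,(b+.5)/8-.5+y0,z)) for a,b in ct])
    print(name,int(th),(u.round(2),v.round(2)),s[i],J(ray(cam,u,v,z)),"x",P[:,0].min(),P[:,0].max(),"y",P[:,1].min(),P[:,1].max())
E
python3 - <<'E'
from m import *
t=cv2.imread("pics/t4.png");t0=cv2.imread("pics/top0.png")
for im,n in((t,"t4"),(t0,"t0")): blob(im,n+" clip z32","top",325,170,8,9,True,.032)
blob(t,"bar end z42","top",322,164,8,12,False,.042)
# home: bar corners & end in t0
print("home bar R end front/back", *[J(ray("top",(x+.5)/6-.5+258,(y+.5)/6-.5+118,.042)) for x,y in [(398,263),(386,229),(137,333),(130,300)]])
E
```

```text
t4 clip z32 144 (np.float64(328.85), np.float64(174.77)) [ 20  28  30  27 634] [-48.7 -79.1] x -54.6 -42.7 y -84.7 -73.0
t0 clip z32 133 (np.float64(329.03), np.float64(176.54)) [   0   29   64   43 1418] [-54.8 -78.1] x -64.0 -43.4 y -88.5 -61.9
bar end z42 53 (np.float64(328.89), np.float64(164.83)) [ 50   0  14  27 234] [-18.1 -87. ] x -25.2 -13.0 y -89.9 -84.5
home bar R end front/back [ -2.4 -73.9] [ 18.4 -72.5] [-5.6 76.5] [13.9 75.9]
```

Call:
carry_out(
  increments=[
    [0,-1,0,0,0],
    [0,-2,0,0,0],
    [0,-3,0,0,0],
    [0,-3,0,0,0],
    [0,-3,0,0,0],
    [0,-1.5,0,0,0],
    [0,-1,0,0,0],
    [0,0,0,0,0],
    [0,0,0,0,0],
  ],
)

```text
time: 15.2
position: [0.6009, -0.0222, 0.052]
orientation: [1.937, 2.467, 0.004]
force: [15.1, -2.9, -11.5]
finger_gap: 0.0098
grip_force: 40.0
```

```bash
python3 - <<'E'
from m import *
rel(652.4,-8.6,52,104)
T=np.mean([bot.snapshot("top").astype(float) for _ in range(4)],0).astype(np.uint8);S=np.mean([bot.snapshot("scene").astype(float) for _ in range(4)],0).astype(np.uint8)
cv2.imwrite("pics/t5.png",T[:,:,::-1]);cv2.imwrite("pics/sc5.png",S[:,:,::-1])
a=cv2.resize(S[185:215,330:360],None,fx=13,fy=13,interpolation=cv2.INTER_CUBIC)
b=cv2.resize(T[157:187,313:343],None,fx=13,fy=13,interpolation=cv2.INTER_CUBIC)
cv2.imwrite("pics/v5.png",np.hstack([a,b])[:,:,::-1])
E
```

```text
t 15.2 pos [600.9 -22.2  52. ] heading 103.72 tilt [ 0.005 -0.001 -1.   ] gap 0.0098 F [ 15.1  -2.9 -11.5]
after twist -0.005 shift 0.8 53.2 0.0
```

View pics/v5.png

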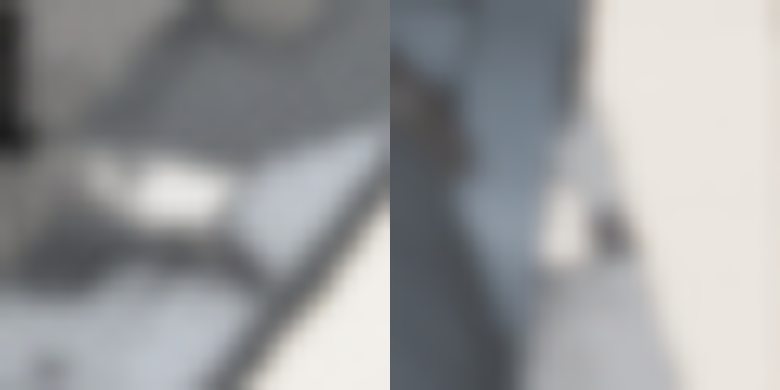

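The right panel (top view) shows the bar end with corners at about (573,188) and (592,260), and the clip centred at about (608,233), so they nearly line up. I'll quantify the remaining gap.

```bash
python3 - <<'E'
from m import *
f=lambda x,y,z:J(ray("top",(x-390+.5)/13-.5+313,(y+.5)/13-.5+157,z))
print("bar corners",f(573,188,.042),f(592,260,.042),"clip z32",f(608,233,.032),"z26",f(608,233,.026))
T=cv2.imread("pics/t5.png")
blob(T,"clip","top",325,170,8,9,True,.032)
# bar brightness profile along jig x at y=-72 (z=42), and clip profile at y=-80 (z=32)
g=T.max(2).astype(np.float32)
def prof(y,z):
    xs=np.arange(-75,-20,2.5);pts=[proj("top",np.r_[(o+X*x+Y*y)/1000,z]) for x in xs]
    m=np.array(pts,np.float32).reshape(1,-1,2);print(y,z,[(float(a),int(b)) for a,b in zip(xs,cv2.remap(g,m,None,cv2.INTER_CUBIC)[0])])
prof(-70,.042);prof(-72,.042);prof(-79,.032)
E
```

```text
bar corners [-36.9 -74.1] [-56.6 -73.9] clip z32 [-48.1 -80.8] z26 [-46.5 -81.5]
clip 152 (np.float64(329.47), np.float64(174.8)) [ 30  27  21  30 504] [-49.3 -81.1] x -55.4 -42.7 y -85.3 -76.8
-70 0.042 [(-75.0, 186), (-72.5, 183), (-70.0, 178), (-67.5, 174), (-65.0, 171), (-62.5, 167), (-60.0, 166), (-57.5, 172), (-55.0, 193), (-52.5, 211), (-50.0, 217), (-47.5, 217), (-45.0, 216), (-42.5, 211), (-40.0, 201), (-37.5, 187), (-35.0, 171), (-32.5, 158), (-30.0, 152), (-27.5, 151), (-25.0, 149), (-22.5, 146)]
-72 0.042 [(-75.0, 187), (-72.5, 184), (-70.0, 179), (-67.5, 176), (-65.0, 173), (-62.5, 169), (-60.0, 166), (-57.5, 170), (-55.0, 183), (-52.5, 197), (-50.0, 206), (-47.5, 210), (-45.0, 213), (-42.5, 212), (-40.0, 206), (-37.5, 193), (-35.0, 177), (-32.5, 165), (-30.0, 162), (-27.5, 160), (-25.0, 155), (-22.5, 146)]
-79 0.032 [(-75.0, 189), (-72.5, 187), (-70.0, 184), (-67.5, 182), (-65.0, 180), (-62.5, 179), (-60.0, 175), (-57.5, 166), (-55.0, 148), (-52.5, 133), (-50.0, 130), (-47.5, 132), (-45.0, 141), (-42.5, 157), (-40.0, 172), (-37.5, 183), (-35.0, 185), (-32.5, 184), (-30.0, 183), (-27.5, 183), (-25.0, 181), (-22.5, 173)]
```

Call:
carry_out(
  increments=[
    [0,-0.5,0,0,0],
    [0,-0.5,0,0,0],
    [0,-0.5,0,0,0],
    [0,0,0,0,0],
    [0,0,0,0,0],
    [0,0,0,0,0],
    [0,0,0,0,0],
    [0,0,0,0,0],
  ],
)

```text
time: 16.27
position: [0.5996, -0.0226, 0.052]
orientation: [1.937, 2.467, 0.004]
force: [14.7, -3.2, -11.2]
finger_gap: 0.0098
grip_force: 40.0
```

```bash
python3 - <<'E'
from m import *
rel(652.4,-8.6,52,104)
# scene check: clip blob and blade/pointer pixels, predicted for mark candidates
S=cv2.imread("pics/sc5.png")
g=S.max(2).astype(np.float32)
def prof(y,z):
    xs=np.arange(-75,-20,2.5);m=np.array([proj("scene",np.r_[(o+X*x+Y*y)/1000,z]) for x in xs],np.float32).reshape(1,-1,2)
    print(y,z,[(float(a),int(b)) for a,b in zip(xs,cv2.remap(g,m,None,cv2.INTER_CUBIC)[0])])
prof(-80,.032);prof(-82,.026);prof(-70,.042)
E
```

```text
t 16.27 pos [599.6 -22.6  52. ] heading 103.72 tilt [ 0.005 -0.001 -1.   ] gap 0.0098 F [ 14.7  -3.2 -11.2]
after twist -0.005 shift 0.8 54.6 0.0
-80 0.032 [(-75.0, 156), (-72.5, 145), (-70.0, 132), (-67.5, 119), (-65.0, 111), (-62.5, 104), (-60.0, 100), (-57.5, 102), (-55.0, 110), (-52.5, 121), (-50.0, 138), (-47.5, 157), (-45.0, 168), (-42.5, 179), (-40.0, 189), (-37.5, 193), (-35.0, 195), (-32.5, 198), (-30.0, 198), (-27.5, 198), (-25.0, 199), (-22.5, 199)]
-82 0.026 [(-75.0, 188), (-72.5, 183), (-70.0, 175), (-67.5, 166), (-65.0, 152), (-62.5, 138), (-60.0, 124), (-57.5, 111), (-55.0, 104), (-52.5, 103), (-50.0, 111), (-47.5, 122), (-45.0, 143), (-42.5, 160), (-40.0, 172), (-37.5, 184), (-35.0, 192), (-32.5, 194), (-30.0, 196), (-27.5, 198), (-25.0, 199), (-22.5, 201)]
-70 0.042 [(-75.0, 101), (-72.5, 111), (-70.0, 123), (-67.5, 138), (-65.0, 159), (-62.5, 179), (-60.0, 193), (-57.5, 211), (-55.0, 219), (-52.5, 221), (-50.0, 223), (-47.5, 221), (-45.0, 214), (-42.5, 200), (-40.0, 187), (-37.5, 172), (-35.0, 154), (-32.5, 140), (-30.0, 128), (-27.5, 121), (-25.0, 119), (-22.5, 117)]
```

```bash
python3 -c "
from bench import bot
print(bot.hand_in())"
```

```text
the job is handed in; nothing more can be done
None
```

I handed the job in at about 16 s: the short blank is seated and released in the pocket, and the gripper is holding the guide about 54.6 mm out. By my last camera measurements the pointer is within about 1 mm of the blade, assuming the blade is centred on the clip; the hand-in gave no verdict.

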